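Dock the board carrier and lock it with its linch pin

ROBOT

A 6-joint arm with a two-finger parallel gripper is mounted at the origin on a cart in front of the work surface, level with it; the furniture and walls round the work are solid. World frame = base frame: x ahead of the robot, y to its left, z up, the work surface at z = 0. Lengths are in mm, angles in rad, forces in N, time in s.
With the tool pointing down it reaches from about 350 to 975 mm from the base axis. Payload 7.1 kg.
Tool frame: the origin (TCP) lies between the finger pads; the fingertips stand 17 mm ahead of it and the grasp point (between the pads) lies 2 mm behind it; z points along the fingers, y is the line along which they close (so a half turn about z gives the same grasp; the last joint's range is limited). The gripper opens to 88 mm and grips with 3 to 60 N. Pads are 20 mm wide; open, the fingers measure 115 mm over their backs; the gripper's body (75 mm by 178 mm) begins 61 mm behind the grasp point.
Start: joints at [1.139, 0.423, 1.63, -0, 1.089, -0.019], TCP at [250.702, 572.497, 239.675] pointing down, gripper open.
Joint ranges: [-3, 3], [-0.9, 2.11], [0.09, 2.58], [-1.31, 4.45], [0.11, 2.69], [-2.54, 2.54]. Speed limits (rad/s): [2.39, 2.39, 3.01, 3.14, 3.14, 3.14].

INTERFACE

Orientations are given as a rotation vector (axis times angle).
In Python, from workcell import ctrl, viewer gives the robot as it stands (ctrl), with the cameras (viewer).
- The arm moves only by the shell command python3 jog.py 'ROWS' [OPENING]. ROWS is a JSON list of rows, 1 to 5 of them, each an object with the fields tx, ty, tz (the shift in a scale on which 1.0 is 250 mm), drx, dry, drz (a rotation vector in shares of pi rad (1.0 is pi rad)); a field left out counts as zero; each row shifts and turns the commanded pose from where the row before left it, along the tool's axes as they then stand; what a row does not reach is not made up. A row lasts 1/12 s, in which the tool goes at most 41.7 mm and 0.125 rad, less where a joint would pass 70% of its speed; a pose out of reach is approached as far as the arm can. OPENING is the finger opening in mm, set as the command begins (- or left out keeps the last). The fingers move at their own pace and stop on an object; the grip force is fixed at half the most. Time passes only in rows, so rows that do not move let the fingers close. It prints the time, the measured TCP pose, the force, the opening and the grip force at its end. Shift and turn numbers lie between -1 and 1, and a call with a number outside is refused. Input that does not fit is refused with a message, and nothing moves.
- ctrl.get_obs(): the state, without advancing time (a new reading comes with each control period).
- viewer.get_image(name): name is "scene" or "top"; returns a dict with "img" (400x640x3 uint8, red, green, blue), "fx", "fy", "cx", "cy" (pixels), "R" (3x3) and "t" (3): a world point X has camera coordinates R X + t. Camera axes: x right, y down, z forward; pixel columns grow to the right and rows downward; lengths in mm; the calibration is good to about 2 mm. A picture is of the moment at which its call begins. There is no depth.
- ctrl.close_job(): hands the job in; it is judged then, once.
The state is a dict: "t": time; "qpos": joint angles; "qvel": joint speeds; "joint_torque": joint torques, N m; "ee_pos": TCP position; "orientation": TCP orientation; "ft_force": force on the tool from outside, world axes, zero at the start; "moment": the same for the moment, N m; "width": finger opening in mm; "grasp_force": force on a finger pad.
Only numpy, scipy, OpenCV 4.12 (cv2) and the standard library are available. Lean on these libraries where they do the work, as an engineer would, in place of code of your own. Each camera call takes 0.05 s, during which the arm holds its last target. There are 200 camera calls.

TASK

Push the blue board carrier along its bed between the converging white guides until its steel tongue is fully home in the fork. Then push the linch pin right through the fork and tongue until its square head meets the fork, and flip the pin's ring over the fork and press it down past the pin's end until it snaps behind it. Slide the carrier, do not lift it, and leave the loupe, the flux pen and the black tweezers where they lie.

Things in the scene. Friction and masses are not known exactly. Their poses are not given: they have to be found in the camera images.
- dock: Docking station fixed to the bench: aluminium bed plate 375 x 190 mm, its top 8 mm above the bench. Origin at bench level under the middle of the fork. Its x axis is the carrier's way in (roughly to the robot's right), y roughly away from the robot, z up. The bed runs from x = -335 to +40 mm
- guide_mouth (a point): Point on the bed, midway between the ends of the two white guides, 200 mm before the fork's hole. The guides (tops 24 mm above the bench) are 158 mm apart here, converge to 92 mm at dock x = -85 mm, then run parallel to x = -18 mm
- fork_hole (a point): Middle of the steel fork's 11.5 mm cross hole, along dock y, 62 mm above the bench, edges chamfered; the pin fits from either side. Two upright cheeks: outer faces at dock y = -12 and +12 mm, inner -6 and +6, dock x -13 to +15 mm, tops 74 mm above the bench; feet 15 mm high reach to y = -32 and +32 mm. A web at x = +11 mm between them stops the tongue
- carrier: Blue board carrier, 0.35 to 0.7 kg, loose on the bed before the guides, slides with under 10 N: plate 120 x 90 x 10 mm, front corners cut, with a green board and at the front an upright steel tongue 8 mm thick, 22 mm long, top 66 mm above the plate's underside. Origin in the middle of the plate's underside; x forward to the tongue, z up
- carrier_grip (a point): Middle of the top of the carrier's black push grip: an upright bar 14 mm thick (carrier x), 50 mm wide (y), 34 mm high, standing on the plate 49 mm behind its middle
- tongue_hole (a point): Middle of the 11.5 mm hole along y through the carrier's tongue, 80 mm ahead of the carrier's origin and 54 mm above its underside. With the carrier fully home it lies at fork_hole
- linch_pin: Loose steel linch pin, 92 g with its ring, lying flat on the bench, axis 8 mm up. Origin on its axis at the shoulder (front of the head); x to the nose, z up. Ahead: shank 10 mm thick, 35 mm long, bullet nose over the last 7 mm. Behind: square head 16 x 16 mm, x 0 to -18 mm (grip it here, across y), then a narrower boss to x = -29 mm, the ring's hinge (along y) at x = -23 mm
- pin_mid (a point): Point on the pin's axis 12 mm ahead of the shoulder; with the pin home (head against a cheek) it lies at fork_hole. Left part way in, the pin sags at the head and its nose may catch on the tongue or the far cheek
- ring_sleeve (a point): Middle of the ring's red plastic sleeve, 9 mm thick, 24 mm long (parallel to the hinge), at the ring's far end, 61 mm from the hinge. The ring is 5 mm steel wire, 61 mm wide outside. Lying back it is open behind the boss: 50 mm free along the pin, up to 50 mm wide, room for closed fingers to push on the boss
- ring (a joint): Ring's hinge angle: 3.38 lying straight back behind the head (stop, as at the start), 1.8 square to the pin, 0.34 resting on the nose, 0.24 level with the pin's axis, 0 snapped behind the nose (stop). The hinge is loose: the ring falls either way. It is sprung: to pass the nose it stretches 2 mm, pressed down with 3 to 8 N on the sleeve, beside the nose so that the fingers clear it
- microscope: Video microscope on a black mat at the right rear, a fixed obstacle, about 380 mm tall; body, lens and post within 0.1 m of its origin in x and 0.2 m in y. Keep the arm and the gripper clear of it
- loupe: Black loupe, 37 mm across, 29 mm high, at the left; leave alone
- flux_pen: White and green flux pen, 131 mm long, lying near the bench's front edge; leave alone
- tweezers_black: Black tweezers, 124 mm long, lying at the left; leave alone

How it is judged:
By the outcome, as a careful person would: the job done as asked, in the order asked, and still so for the second after the job is handed in, with the robot touching nothing.
It also fails if it takes over 72 s, if anything falls off the work surface, if the arm or the gripper's body presses on something with over 40 N, if the wrist force passes 120 N, or if a joint passes its speed limit or range.

## Working session

There is one attempt and no reset: what is moved stays moved. The work goes in short steps, Python scripts to look and compute and a shell command to move; the robot and the scene stay as the last step left them, time stands still between calls to the robot, and variables do not carry over. Pictures are saved under pics/ and viewed, at most 10 in all, crops included, and the job is handed in when it is done.

```bash
ls; mkdir -p pics; cat > h.py <<'E'
import numpy as np, cv2
from scipy.spatial.transform import Rotation as Ro
from workcell import ctrl, viewer
def shot(n,save=None):
    d=viewer.get_image(n)
    if save: cv2.imwrite('pics/'+save,cv2.cvtColor(d['img'],cv2.COLOR_RGB2BGR))
    return d
def ray(d,u,v,z):
    R=np.array(d['R']);t=np.array(d['t'])
    c=-R.T@t; r=R.T@np.array([(u-d['cx'])/d['fx'],(v-d['cy'])/d['fy'],1])
    return c+r*(z-c[2])/r[2]
def proj(d,X):
    p=np.array(d['R'])@np.array(X)+np.array(d['t']); return d['fx']*p[0]/p[2]+d['cx'],d['fy']*p[1]/p[2]+d['cy']
E
python3 - <<'E'
from h import *
for n in('top','scene'):
    d=shot(n,n+'1.png'); np.save(n+'1.npy',d,allow_pickle=True)
    R=np.array(d['R']);print(n,d['fx'],-R.T@np.array(d['t']),R.round(3).tolist())
o=ctrl.get_obs();print(o)
E
```

```text
jog.py
pics
workcell.py
top 398.78150994588015 [ 359.43027654   54.46815305 1445.25042634] [[-0.019, -1.0, 0.001], [-0.991, 0.019, -0.136], [0.136, -0.004, -0.991]]
scene 421.02272046592975 [  25.33367786 -740.22080863  807.03552295] [[0.83, -0.557, -0.007], [-0.354, -0.518, -0.779], [0.43, 0.649, -0.627]]
{'t': 0.1, 'qpos': array([ 1.13897612e+00,  4.23766029e-01,  1.63060602e+00, -2.14414814e-05,
        1.08861869e+00, -1.89786436e-02]), 'qvel': array([-3.99013048e-04, -1.99670645e-03, -1.26693287e-03,  2.55673940e-05,
        1.45251085e-04, -1.66776192e-03]), 'joint_torque': array([ 1.03571565e-03, -5.45620000e+01, -2.74326074e+01,  6.46646298e-02,
        1.87615596e-02, -1.16525976e-05]), 'ee_pos': array([250.52519696, 572.06382424, 238.98138813]), 'orientation': array([-6.43818793e-01, -3.07461384e+00,  2.14702570e-03]), 'ft_force': array([ 0.14945707,  0.54445082, -0.07380239]), 'moment': array([-0.03520206, -0.01200241, -0.02556032]), 'grasp_force': 0.0, 'width': 87.8184819676902}
```

View pics/top1.png

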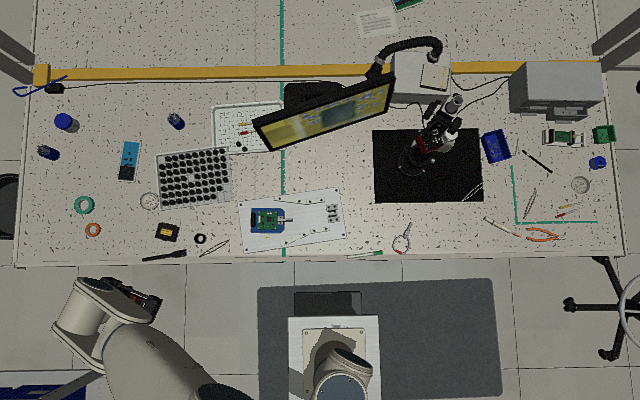

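View pics/scene1.png

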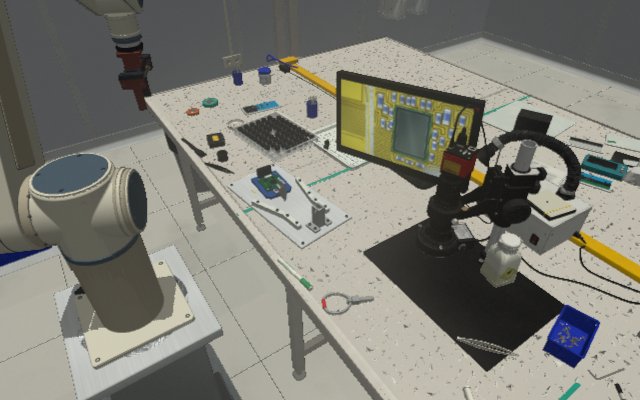

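The top view shows the bed at (240-345, 190-250), the carrier at (268,219), the fork near (334,212) and the pin at (403,238). In the scene view the pin is at (350,300) with its red sleeve at (325,303). I'll zoom in on both.

```bash
python3 - <<'E'
import cv2,numpy as np
a=cv2.imread('pics/top1.png')[180:268,232:432];b=cv2.imread('pics/scene1.png')[150:315,220:390]
a=cv2.resize(a,(800,352),interpolation=cv2.INTER_CUBIC)
b=cv2.resize(b,None,fx=3.6,fy=3.6,interpolation=cv2.INTER_CUBIC)
cv2.imwrite('pics/za.png',a);cv2.imwrite('pics/zb.png',b)
E
```

```text
(no output)
```

View pics/za.png

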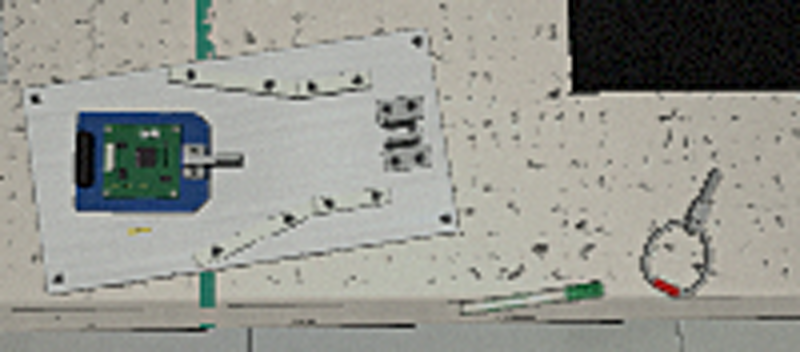

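View pics/zb.png

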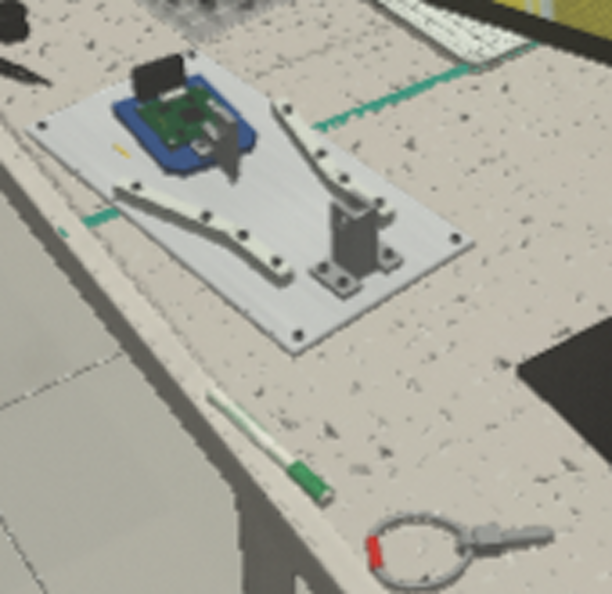

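Zooms are clear. In the top zoom the bed corners are at (25,92), (427,30), (458,232) and (50,293). The carrier's rear corners are at (78,112) and (75,210), with the tongue tip at (243,160). The pin's nose is at (715,171) and its sleeve at (666,287). In the scene zoom the pin's nose is at (552,535) and its sleeve at (374,551).

```bash
cat > m.py <<'E'
from h import *
T=np.load('top1.npy',allow_pickle=True).item();S=np.load('scene1.npy',allow_pickle=True).item()
t=lambda u,v,z:ray(T,232+u/4-.375,180+v/4-.375,z)[:2]
s=lambda u,v,z:ray(S,220+u/3.6-.36,150+v/3.6-.36,z)[:2]
E
python3 - <<'E'
from m import *
np.set_printoptions(precision=1,suppress=True)
loc=np.array([[-335,95],[40,95],[40,-95],[-335,-95]])
for f,P in((t,[(25,92),(427,30),(458,232),(50,293)]),(s,[(190,50),(473,242),(294,354),(25,128)])):
    W=np.array([f(*p,8) for p in P]);a=loc-loc.mean(0);b=W-W.mean(0)
    th=np.arctan2((a[:,0]*b[:,1]-a[:,1]*b[:,0]).sum(),(a*b).sum())
    R=np.array([[np.cos(th),-np.sin(th)],[np.sin(th),np.cos(th)]]);o=W.mean(0)-R@loc.mean(0)
    print('dock',o,th, (W-(loc@R.T+o)).round(1).tolist())
# blue mask carrier
for D,n,zz in((T,'top',18),(S,'scene',18)):
    h=cv2.cvtColor(D['img'],cv2.COLOR_RGB2HSV)
    m=cv2.inRange(h,(105,120,50),(125,255,255))
    x0,y0,x1,y1=(245,200,300,240) if n=='top' else (240,165,300,205)
    k=np.zeros_like(m);k[y0:y1,x0:x1]=m[y0:y1,x0:x1]
    p=np.argwhere(k)[:,::-1]; hull=cv2.convexHull(p.astype(np.float32)+0).reshape(-1,2)
    W=np.array([ray(D,u,v,zz)[:2] for u,v in hull],np.float32)
    print(n,len(p),cv2.minAreaRect(W))
    r=cv2.inRange(h,(0,150,90),(8,255,255)); k=np.zeros_like(r)
    x0,y0,x1,y1=(390,240,410,256) if n=='top' else (315,290,332,315)
    k[y0:y1,x0:x1]=r[y0:y1,x0:x1];p=np.argwhere(k)[:,::-1].mean(0);print('sleeve',len(p),p,ray(D,*p,8)[:2])
print('tongue tip',t(243,160,74),s(238,180,18)); print('grip top mid',t(88,160,52), 'rear corners',t(78,112,18),t(75,210,18))
print('nose',t(715,171,8),s(552,535,8),'boss',s(465,543,8),'head',t(700,218,12))
print('fork top',t(403,120,74),t(403,145,74), s(354,203,74),'feet mid',t(404,134,23))
E
```

```text
dock [510.   -7.4] -1.4393777002405004 [[-3.2, -3.2], [-2.1, 1.7], [1.8, 3.6], [3.5, -2.1]]
dock [510.2  -8.5] -1.434102678312004 [[-4.1, -2.1], [-2.1, 1.3], [1.6, 2.1], [4.6, -1.3]]
top 313 ((490.9715881347656, 227.16748046875), (115.90181732177734, 86.39149475097656), 88.92440795898438)
sleeve 2 [398.6 251.7] [ 369.1 -242.2]
scene 141 ((490.134033203125, 224.48184204101562), (112.64213562011719, 85.83445739746094), 88.30847930908203)
sleeve 2 [323.6 302.7] [ 371.7 -238. ]
tongue tip [485.3 132.7] [486.9 129.3]
grip top mid [489.9 269.7] rear corners [536.6 284.1] [448.4 286.5]
nose [ 473.4 -289.6] [ 474.5 -292.5] boss [ 423.9 -265.8] head [ 431.1 -273. ]
fork top [517.4  -6. ] [495.7  -5.5] [512.5  -5.9] feet mid [510.6  -8.9]
```

Careful with the scale: shifts go in shares of 250 mm and turns go in shares of pi rad. That gives: 0.125 rad / 3.1416 = 0.0398.

```bash
cat >> h.py <<'E'
np.set_printoptions(precision=2,suppress=True)
DO=np.array([510,-8.]);TH=-1.4365
def dock(x,y): c,s=np.cos(TH),np.sin(TH); return DO+np.array([c*x-s*y,s*x+c*y])
def indock(p): c,s=np.cos(TH),np.sin(TH); d=np.array(p)[:2]-DO; return np.array([c*d[0]+s*d[1],-s*d[0]+c*d[1]])
def st():
    o=ctrl.get_obs();M=Ro.from_rotvec(o['orientation']).as_matrix();a=np.arctan2(M[1,0],M[0,0])
    print('t',o['t'],'tcp',o['ee_pos'],'dock',indock(o['ee_pos']),'a',round(a,3),'tilt',(M[:,2]),'F',o['ft_force'],'q',o['qpos']);return o['ee_pos'],a,M
def plan(xy,z,a1):
    """turn rz first, then tool dx,dy,dz"""
    p,a,M=st();rz=-((a1-a+np.pi)%(2*np.pi)-np.pi)
    Rn=np.array([[np.cos(a1),np.sin(a1),0],[np.sin(a1),-np.cos(a1),0],[0,0,-1]])
    print('rz',round(rz,3),'d after turn',Rn.T@(np.r_[xy,z]-p))
E
python3 - <<'E'
from h import *
plan((492.9,311),150,1.54)
E
python3 jog.py '[{"drz": 0.0398},{"drz": 0.0398},{"drz": 0.0398},{"drz": 0.0398},{"drz": 0.0398}]' 24
python3 jog.py '[{"drz": 0.0398},{"drz": 0.0398},{"drz": 0.0398},{"drz": 0.0398},{"drz": 0.0191}]'
python3 - <<'E'
from h import *
plan((492.9,311),150,1.54)
E
```

```text
t 0.1 tcp [250.53 572.06 238.98] dock [-609.58 -179.47] a 2.729 tilt [-0. -0. -1.] F [ 0.15  0.54 -0.07] q [ 1.14  0.42  1.63 -0.    1.09 -0.02]
rz 1.189 d after turn [-253.48  250.3    88.98]
t: 0.52
ee_pos: [250.6, 572.2, 239.2]
orientation: [1.566, 2.723, -0.001]
ft_force: [0.4, 0.5, -0.9]
width: 57.9
grasp_force: 0.0
t: 0.93
ee_pos: [250.6, 572.2, 239.2]
orientation: [2.258, 2.184, -0.001]
ft_force: [-0.0, -1.1, 0.3]
width: 25.9
grasp_force: 0.0
t 0.9333 tcp [250.58 572.22 239.21] dock [-609.73 -179.39] a 1.537 tilt [-0. -0. -1.] F [-0.05 -1.12  0.33] q [ 1.14  0.42  1.63 -0.    1.09  1.17]
rz -0.003 d after turn [-253.63  250.24   89.21]
```

Scaled: -25 mm / 250 = -0.1, 9 mm / 250 = 0.036.

```bash
for i in 1; do
python3 jog.py '[{"tx": -0.1,"ty": 0.1,"tz": 0.036},{"tx": -0.1,"ty": 0.1,"tz": 0.036},{"tx": -0.1,"ty": 0.1,"tz": 0.036},{"tx": -0.1,"ty": 0.1,"tz": 0.036},{"tx": -0.1,"ty": 0.1,"tz": 0.036}]' >/dev/null
python3 jog.py '[{"tx": -0.1,"ty": 0.1,"tz": 0.036},{"tx": -0.1,"ty": 0.1,"tz": 0.036},{"tx": -0.1,"ty": 0.1,"tz": 0.036},{"tx": -0.1,"ty": 0.1,"tz": 0.036},{"tx": -0.116,"ty": 0.1,"tz": 0.036}]' >/dev/null
python3 jog.py '[{"tz": 0.108},{"tz": 0.108},{"tz": 0.108},{"tz": 0.108},{}]'
done
python3 - <<'E'
from h import *
plan((492.9,311),41,1.54)
d=shot('scene');im=cv2.cvtColor(d['img'],cv2.COLOR_RGB2BGR)[120:270,210:350]
e=shot('top');im2=cv2.cvtColor(e['img'],cv2.COLOR_RGB2BGR)[180:260,232:352]
im=cv2.resize(im,(480,514));im2=cv2.resize(im2,(320,213));c=np.zeros((514,800,3),np.uint8);c[:,:480]=im;c[:213,480:]=im2
cv2.imwrite('pics/p5.png',c)
E
```

```text
t: 2.18
ee_pos: [490.7, 309.7, 36.8]
orientation: [-2.25, -2.189, 0.013]
ft_force: [-1.0, -0.6, -0.1]
width: 23.7
grasp_force: 0.0
t 2.1833 tcp [490.69 309.69  36.85] dock [-317.42   23.4 ] a 1.543 tilt [-0.01 -0.   -1.  ] F [-1.04 -0.62 -0.08] q [ 0.54  0.66  1.82 -0.    0.68  0.57]
rz 0.003 d after turn [ 1.38  2.17 -4.15]
```

View pics/p5.png

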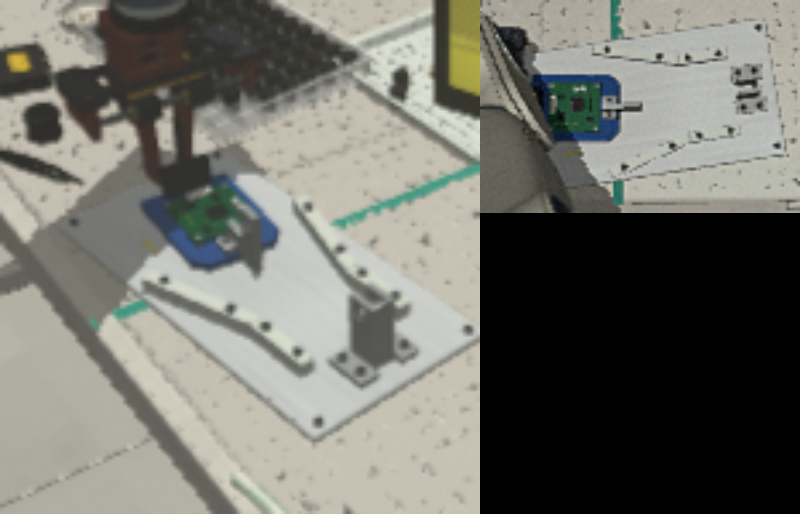

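The fingers are centred just behind the black grip bar in the composite picture (bar at (187,175)), ready to push.

Scaled: -10 mm / 250 = -0.04, -8 mm / 250 = -0.032.

```bash

python3 jog.py '[{"tx": -0.04,"ty": 0.004},{"tx": -0.032,"ty": 0.004,"tz": -0.008},{"tx": -0.032},{"tx": -0.032},{"tx": -0.032}]' 
python3 jog.py '[{"tx": -0.032},{"tx": -0.032},{"tx": -0.032},{}]' 
python3 - <<'E'
from h import *
plan(dock(-147,0),41,1.705)
for n in('top','scene'):
    D=shot(n);h=cv2.cvtColor(D['img'],cv2.COLOR_RGB2HSV);m=cv2.inRange(h,(105,120,40),(125,255,255))
    x0,y0,x1,y1=(245,195,330,243) if n=='top' else (240,165,325,225)
    k=np.zeros_like(m);k[y0:y1,x0:x1]=m[y0:y1,x0:x1]
    W=np.array([ray(D,u,v,18)[:2] for v,u in np.argwhere(k)],np.float32);r=cv2.minAreaRect(W);print(n,r,indock(r[0]))
E
```

```text
t: 2.7
ee_pos: [495.6, 269.5, 45.1]
orientation: [2.251, 2.19, 0.005]
ft_force: [-0.2, 3.4, 2.1]
width: 24.0
grasp_force: 1.6
t: 3.03
ee_pos: [493.2, 243.8, 43.4]
orientation: [-2.252, -2.19, 0.003]
ft_force: [0.2, -0.0, 0.1]
width: 24.0
grasp_force: 0.0
t 3.0333 tcp [493.23 243.82  43.39] dock [-251.8   17.1] a 1.543 tilt [-0. -0. -1.] F [ 0.17 -0.    0.14] q [ 0.44  0.62  1.89 -0.    0.64  0.47]
rz -0.162 d after turn [-104.8   -17.09    2.39]
top ((489.7912902832031, 162.5869598388672), (86.48185729980469, 86.88248443603516), 89.29116821289062) [-171.76    2.81]
scene ((486.9294128417969, 158.1448211669922), (86.40559387207031, 84.8294906616211), 89.23960876464844) [-167.74   -0.62]
```

Scaled: -8 mm / 250 = -0.032, -2.5 mm / 250 = -0.01, -0.032 rad / 3.1416 = -0.0102.

```bash

python3 jog.py '[{"tx": -0.032,"ty": -0.008,"tz": 0.004,"drz": -0.0102},{"tx": -0.032,"ty": -0.008,"tz": 0.004,"drz": -0.0102},{"tx": -0.032,"ty": -0.008,"drz": -0.0102},{"tx": -0.032,"ty": -0.01,"drz": -0.0102},{"tx": -0.032,"ty": -0.01,"drz": -0.0108}]' 
python3 jog.py '[{"tx": -0.032,"ty": -0.008},{"tx": -0.032,"ty": -0.004},{"tx": -0.032},{}]' 
python3 - <<'E'
from h import *
plan(dock(-147,0),41,1.705)
for n in('scene','top'):
    D=shot(n,n+'6.png');h=cv2.cvtColor(D['img'],cv2.COLOR_RGB2HSV);m=cv2.inRange(h,(105,120,40),(125,255,255))
    x0,y0,x1,y1=(245,195,330,243) if n=='top' else (240,165,325,225)
    k=np.zeros_like(m);k[y0:y1,x0:x1]=m[y0:y1,x0:x1]
    W=np.array([indock(ray(D,u,v,18)) for v,u in np.argwhere(k)],np.float32);r=cv2.minAreaRect(W);print(n,r,W.min(0),W.max(0))
E
```

```text
t: 3.55
ee_pos: [484.3, 205.5, 41.5]
orientation: [-2.064, -2.368, 0.0]
ft_force: [-0.4, 1.9, 1.2]
width: 24.2
grasp_force: 1.1
t: 3.88
ee_pos: [484.5, 179.9, 41.5]
orientation: [-2.068, -2.365, 0.002]
ft_force: [0.1, -0.4, -0.1]
width: 23.9
grasp_force: 0.0
t 3.8833 tcp [484.47 179.94  41.49] dock [-189.67   -0.13] a 1.704 tilt [-0. -0. -1.] F [ 0.14 -0.44 -0.13] q [ 0.33  0.59  1.97 -0.    0.59  0.2 ]
rz -0.001 d after turn [-42.67   0.14   0.49]
scene ((-98.91954803466797, 2.3657150268554688), (75.69134521484375, 86.52540588378906), 6.676537990570068) [-141.54  -44.75] [-59.64  41.92]
top ((-153.4687957763672, -2.2747955322265625), (182.94497680664062, 88.44154357910156), 3.2841053009033203) [-244.98  -43.85] [-60.3   44.75]
```

Scaled: -6 mm / 250 = -0.024.

```bash

python3 jog.py '[{"tx": -0.024},{"tx": -0.024},{"tx": -0.024},{"tx": -0.024},{"tx": -0.024}]' 
python3 jog.py '[{"tx": -0.016},{"tx": -0.016},{"tx": -0.012},{}]' 
python3 - <<'E'
from h import *
plan(dock(-146,0),41,1.705)
E
```

```text
t: 4.4
ee_pos: [489.2, 151.0, 41.8]
orientation: [2.066, 2.366, 0.001]
ft_force: [1.2, 3.0, -0.1]
width: 23.7
grasp_force: 1.4
t: 4.73
ee_pos: [490.9, 142.0, 41.9]
orientation: [-2.067, -2.365, -0.005]
ft_force: [0.1, 15.6, -2.2]
width: 24.3
grasp_force: 7.7
t 4.7333 tcp [490.94 141.95  41.88] dock [-151.15    1.19] a 1.705 tilt [ 0.  0. -1.] F [ 0.14 15.62 -2.25] q [0.26 0.58 1.98 0.   0.58 0.12]
rz -0.0 d after turn [-5.15 -1.19  0.88]
```

Scaled: -1 mm / 250 = -0.004.

```bash

python3 jog.py '[{"tx": -0.004},{"tx": -0.004},{}]' 
python3 jog.py '[{"tx": -0.004},{}]' 
python3 jog.py '[{"tx": 0.048},{"tx": 0.08},{"tz": -0.16},{"tz": -0.164},{"tz": -0.164}]' 
python3 - <<'E'
from h import *
D=shot('scene','s7.png');h=cv2.cvtColor(D['img'],cv2.COLOR_RGB2HSV);m=cv2.inRange(h,(105,120,40),(125,255,255))
x0,y0,x1,y1=(240,165,325,225)
k=np.zeros_like(m);k[y0:y1,x0:x1]=m[y0:y1,x0:x1]
W=np.array([indock(ray(D,u,v,18)) for v,u in np.argwhere(k)],np.float32);r=cv2.minAreaRect(W);print(r,W.min(0),W.max(0))
st()
e=shot('top','t7.png')
a=cv2.imread('pics/s7.png')[165:245,250:340];b=cv2.imread('pics/t7.png')[190:250,260:360]
c=np.zeros((600,800,3),np.uint8);c[:384,:432]=cv2.resize(a,(432,384),interpolation=cv2.INTER_CUBIC);c[384:600,:360]=cv2.resize(b,(360,216));cv2.imwrite('pics/p7.png',c[:,:440])
E
```

```text
t: 4.98
ee_pos: [491.4, 141.8, 41.9]
orientation: [-2.067, -2.365, -0.007]
ft_force: [0.1, 27.0, -3.1]
width: 23.9
grasp_force: 13.6
t: 5.15
ee_pos: [491.5, 141.7, 42.0]
orientation: [-2.067, -2.364, -0.009]
ft_force: [-1.6, 34.2, -3.6]
width: 23.8
grasp_force: 17.1
t: 5.57
ee_pos: [484.5, 168.8, 163.7]
orientation: [-2.064, -2.365, 0.008]
ft_force: [1.4, -0.6, -0.5]
width: 23.9
grasp_force: 0.0
((-80.4490966796875, 5.090831756591797), (109.4603500366211, 86.20765686035156), 4.1849493980407715) [-137.72  -41.01] [-23.78  44.57]
t 5.6167 tcp [489.   170.08 171.58] dock [-179.29    3.03] a 1.706 tilt [ 0.01  0.   -1.  ] F [2.19 1.3  4.65] q [ 0.31  0.36  1.92 -0.    0.85  0.18]
```

View pics/p7.png

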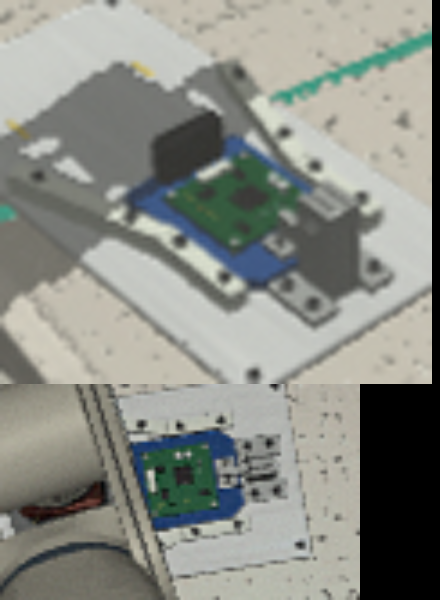

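The carrier is home: the tongue is between the cheeks at (330,230), the push hit a hard stop at 34 N, and its origin measures dock x ≈ -80. Now the pin.

Scaled: -0.125 rad / 3.1416 = -0.0398.

```bash

python3 jog.py '[{"drz": -0.0398},{"drz": -0.0398},{"drz": -0.0398},{"drz": -0.0398},{"drz": -0.0398}]' 44 >/dev/null
python3 jog.py '[{"drz": -0.0398},{"drz": -0.0398},{"drz": -0.0331},{}]' 
python3 - <<'E'
from h import *
plan((435,-272),60,2.685)
E
```

```text
t: 6.42
ee_pos: [485.3, 168.6, 162.6]
orientation: [-0.706, -3.059, 0.003]
ft_force: [-0.4, 0.6, 0.1]
width: 43.9
grasp_force: 0.0
t 6.4167 tcp [485.32 168.6  162.63] dock [-178.32   -0.82] a 2.688 tilt [-0. -0. -1.] F [-0.35  0.6   0.06] q [ 0.31  0.37  1.93 -0.    0.84 -0.81]
rz 0.003 d after turn [-149.1  -417.65  102.63]
```

Scaled: -32 mm / 250 = -0.128, -11 mm / 250 = -0.044.

```bash

python3 jog.py '[{"tx": -0.044,"ty": -0.128},{"tx": -0.044,"ty": -0.128},{"tx": -0.044,"ty": -0.128},{"tx": -0.044,"ty": -0.128},{"tx": -0.044,"ty": -0.128}]' >/dev/null
python3 jog.py '[{"tx": -0.044,"ty": -0.128},{"tx": -0.044,"ty": -0.128},{"tx": -0.044,"ty": -0.128},{"tx": -0.044,"ty": -0.128},{"tx": -0.044,"ty": -0.128,"tz": 0.04}]' >/dev/null
python3 jog.py '[{"tx": -0.052,"ty": -0.128,"tz": 0.08},{"tx": -0.052,"ty": -0.128,"tz": 0.1},{"tx": -0.052,"ty": -0.128,"tz": 0.1},{"ty": -0.008,"tz": 0.088},{}]' 
python3 - <<'E'
from h import *
plan((435,-272),20,2.685)
a=shot('scene','s8.png')['img'][265:325,290:390];b=shot('top','t8.png')['img'][215:260,370:430]
c=np.zeros((360,800,3),np.uint8)
c[:300,:500]=cv2.resize(a,(500,300),interpolation=cv2.INTER_CUBIC)[:,:,::-1];c[:225,500:]=cv2.resize(b,(300,225),interpolation=cv2.INTER_CUBIC)[:,:,::-1];cv2.imwrite('pics/p8.png',c)
E
```

```text
t: 7.67
ee_pos: [432.5, -270.2, 58.8]
orientation: [-0.72, -3.051, -0.004]
ft_force: [-1.6, 0.2, 0.3]
width: 43.9
grasp_force: 0.0
t 7.6667 tcp [ 432.54 -270.21   58.84] dock [ 249.48 -111.87] a 2.678 tilt [-0.01  0.   -1.  ] F [-1.58  0.18  0.29] q [-0.58  0.55  1.97 -0.    0.62 -1.69]
rz -0.007 d after turn [-3.   -0.52 38.84]
```

View pics/p8.png

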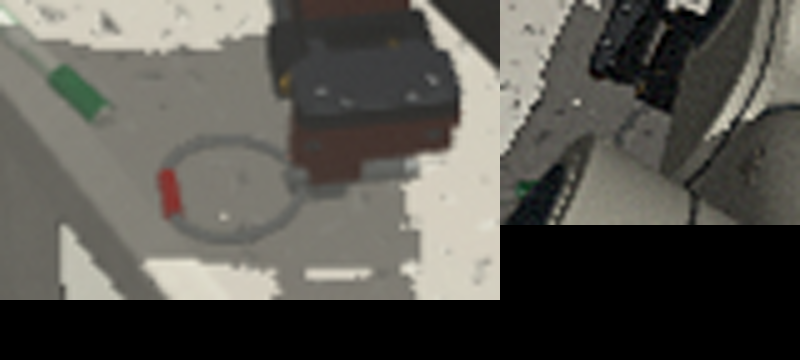

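The fingers hover over the pin's head (about (330,170)), with the ring and sleeve clear at the left (170,193). Descending to grip.

Scaled: 13 mm / 250 = 0.052, 12 mm / 250 = 0.048.

```bash

python3 jog.py '[{"tx": -0.008,"tz": 0.052},{"tz": 0.052},{"tz": 0.048},{}]' 
python3 jog.py '[{},{},{},{},{}]' 6
python3 -c "
from h import *
plan((435,-272),20,2.685)"
```

```text
t: 8.1
ee_pos: [437.2, -269.5, 24.2]
orientation: [-0.71, -3.059, -0.001]
ft_force: [-0.5, 0.4, -1.0]
width: 43.7
grasp_force: 0.0
t: 8.52
ee_pos: [437.9, -271.0, 25.4]
orientation: [0.711, 3.059, -0.001]
ft_force: [-0.1, 1.8, 2.5]
width: 15.4
grasp_force: 30.0
t 8.5167 tcp [ 437.93 -271.02   25.41] dock [ 251.01 -106.64] a 2.685 tilt [ 0. -0. -1.] F [-0.13  1.75  2.52] q [-0.58  0.62  1.97 -0.    0.55 -1.69]
rz -0.0 d after turn [ 2.2  -2.17  5.41]
```

Scaled: 3 mm / 250 = 0.012, 2 mm / 250 = 0.008.

```bash

python3 jog.py '[{},{},{"tx": 0.008,"tz": 0.012},{"tz": 0.012},{}]' 30
python3 -c "
from h import *
st()"
python3 jog.py '[{},{},{},{},{}]' 6
python3 -c "
from h import *
st()"

```

```text
t: 8.93
ee_pos: [435.2, -269.6, 18.1]
orientation: [-0.711, -3.059, -0.001]
ft_force: [0.2, 1.4, -0.1]
width: 30.4
grasp_force: 0.0
t 8.9333 tcp [ 435.23 -269.64   18.14] dock [ 249.28 -109.13] a 2.685 tilt [-0.  0. -1.] F [ 0.25  1.36 -0.13] q [-0.58  0.63  1.98 -0.    0.54 -1.69]
t: 9.35
ee_pos: [435.8, -269.9, 18.8]
orientation: [-0.711, -3.06, -0.0]
ft_force: [-0.1, 0.7, -1.1]
width: 15.7
grasp_force: 36.8
t 9.35 tcp [ 435.8  -269.95   18.81] dock [ 249.66 -108.61] a 2.685 tilt [-0.  0. -1.] F [-0.12  0.7  -1.08] q [-0.58  0.63  1.98  0.    0.54 -1.69]
```

Scaled: -30 mm / 250 = -0.12, -25 mm / 250 = -0.1, -0.12 rad / 3.1416 = -0.0382.

```bash

python3 jog.py '[{"tz": -0.04},{"tz": -0.1},{"tz": -0.12,"drz": -0.0318},{"drz": -0.0382},{"drz": -0.0382}]' 
python3 jog.py '[{"drz": -0.0382},{"drz": -0.0382},{"drz": -0.0035},{}]' 
python3 -c "
from h import *
plan(dock(0,-75),72.8,TH+np.pi*1.5)"

```

```text
t: 9.77
ee_pos: [437.0, -270.7, 86.4]
orientation: [0.174, 3.133, -0.003]
ft_force: [-0.5, 0.2, -1.3]
width: 16.1
grasp_force: 36.8
t: 10.1
ee_pos: [435.9, -270.0, 84.4]
orientation: [-0.206, 3.134, -0.0]
ft_force: [-0.1, -0.6, -0.8]
width: 15.7
grasp_force: 36.8
t 10.1 tcp [ 435.86 -269.99   84.38] dock [ 249.71 -108.56] a -3.01 tilt [ 0. -0. -1.] F [-0.08 -0.61 -0.77] q [-0.58  0.5   1.97 -0.    0.67 -2.28]
rz -0.003 d after turn [-33.56 249.71  11.58]
```

Scaled: 33 mm / 250 = 0.132, 20 mm / 250 = 0.08.

```bash

python3 jog.py '[{"tx": -0.016,"ty": 0.08},{"tx": -0.016,"ty": 0.132},{"tx": -0.016,"ty": 0.132},{"tx": -0.016,"ty": 0.132},{"tx": -0.016,"ty": 0.132}]' >/dev/null
python3 jog.py '[{"tx": -0.016,"ty": 0.132},{"tx": -0.016,"ty": 0.132,"tz": 0.016},{"tx": -0.024,"ty": 0.088,"tz": 0.016},{"ty": 0.04,"tz": 0.012},{}]' 
python3 jog.py '[{"drz": -0.001},{}]' 
python3 - <<'E'
from h import *
plan(dock(0,-75),72.8,TH+np.pi*1.5)
D=shot('scene','s9.png');E=shot('top','t9.png')
a=D['img'][160:300,250:350];b=E['img'][195:255,300:370]
c=np.zeros((560,800,3),np.uint8)
c[:560,:400]=cv2.resize(a,(400,560),interpolation=cv2.INTER_CUBIC)[:,:,::-1];c[:343,400:]=cv2.resize(b,(400,343),interpolation=cv2.INTER_CUBIC)[:,:,::-1];cv2.imwrite('pics/p9.png',c)
E
```

```text
t: 10.93
ee_pos: [435.5, -16.1, 72.5]
orientation: [0.212, -3.133, -0.0]
ft_force: [-0.1, 0.5, -1.4]
width: 16.0
grasp_force: 36.8
t: 11.1
ee_pos: [436.2, -18.5, 72.9]
orientation: [-0.213, 3.134, -0.0]
ft_force: [-0.6, -0.2, -1.4]
width: 15.8
grasp_force: 36.8
t 11.1 tcp [436.21 -18.53  72.95] dock [  0.55 -74.54] a -3.006 tilt [ 0. -0. -1.] F [-0.58 -0.21 -1.38] q [-0.07  0.45  2.13 -0.    0.55 -1.78]
rz 0.002 d after turn [0.46 0.55 0.15]
```

View pics/p9.png

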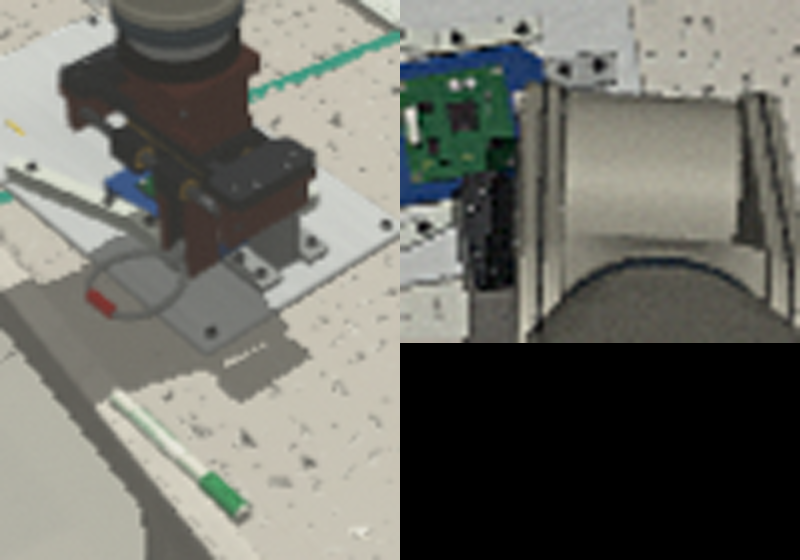

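Scaled: -5 mm / 250 = -0.02, -3 mm / 250 = -0.012.

```bash
python3 - <<'E'
from h import *
D=np.load('scene1.npy',allow_pickle=True).item()
im=cv2.imread('pics/s9.png');h=cv2.cvtColor(im,cv2.COLOR_BGR2HSV);r=cv2.inRange(h,(0,150,70),(8,255,255));k=np.zeros_like(r);k[225:245,265:285]=r[225:245,265:285]
p=np.argwhere(k)[:,::-1].mean(0);print('sleeve px',p,'ray dock',indock(ray(D,*p,62)),'expect',[.5,-148.6],[proj(D,np.r_[dock(.5,-148.6),62])])
E
python3 jog.py '[{"tx": -0.02,"ty": -0.002},{"tx": -0.02},{"tx": -0.012},{}]' 
python3 jog.py '[{"tx": -0.008},{"tx": -0.008},{}]' 
python3 jog.py '[{"tx": -0.008},{"tx": -0.008},{}]' 
python3 -c "
from h import *
st()"
```

```text
sleeve px [274.78 234.89] ray dock [  -0.27 -146.24] expect [0.5, -148.6] [(np.float64(274.21959722903097), np.float64(235.47163643653352))]
t: 11.53
ee_pos: [450.3, -16.6, 73.0]
orientation: [-0.214, 3.133, -0.0]
ft_force: [-0.3, -0.7, -2.2]
width: 15.9
grasp_force: 36.8
t: 11.78
ee_pos: [453.4, -15.8, 72.8]
orientation: [-0.216, 3.134, -0.0]
ft_force: [-0.0, 0.5, -1.0]
width: 15.7
grasp_force: 36.8
t: 12.03
ee_pos: [456.8, -15.2, 72.8]
orientation: [0.216, -3.134, -0.0]
ft_force: [0.2, 0.3, -0.4]
width: 15.8
grasp_force: 36.8
t 12.0333 tcp [456.84 -15.16  72.76] dock [ -0.02 -53.64] a -3.004 tilt [-0.  0. -1.] F [ 0.24  0.31 -0.38] q [-0.06  0.47  2.09  0.    0.58 -1.77]
```

Scaled: -2 mm / 250 = -0.008.

```bash

for r in 1; do
python3 jog.py '[{"tx": -0.008},{"tx": -0.008},{}]' | grep -E 'ee|force'
python3 jog.py '[{"tx": -0.008},{"tx": -0.008},{}]' | grep -E 'ee|force'
python3 jog.py '[{"tx": -0.008},{"tx": -0.008},{}]' | grep -E 'ee|force'
done
python3 -c "
from h import *
st()"
```

```text
ee_pos: [459.5, -14.1, 72.3]
ft_force: [-3.2, 6.0, -1.9]
grasp_force: 36.7
ee_pos: [461.7, -13.2, 72.0]
ft_force: [-7.3, 9.0, 0.8]
grasp_force: 36.7
ee_pos: [466.3, -12.2, 72.2]
ft_force: [-4.9, 13.5, 0.5]
grasp_force: 35.8
t 12.7833 tcp [466.28 -12.16  72.17] dock [ -1.73 -43.88] a -3.004 tilt [-0.01  0.   -1.  ] F [-4.9  13.48  0.55] q [-0.05  0.48  2.07  0.    0.6  -1.76]
```

Scaled: 1.5 mm / 250 = 0.006, 1 mm / 250 = 0.004.

```bash

python3 jog.py '[{"ty": 0.006},{"ty": 0.004},{}]' | grep -E 'ee|force'
python3 jog.py '[{"tx": -0.008},{"tx": -0.008},{}]' | grep -E 'ee|force'
python3 jog.py '[{"tx": -0.008},{"tx": -0.008},{}]' | grep -E 'ee|force'
python3 -c "
from h import *
st()"
```

```text
ee_pos: [468.6, -10.8, 72.8]
ft_force: [-1.1, 3.2, -1.5]
grasp_force: 35.8
ee_pos: [472.4, -10.4, 72.6]
ft_force: [-2.0, 5.0, -1.9]
grasp_force: 35.8
ee_pos: [476.2, -9.8, 72.6]
ft_force: [-2.6, 4.2, -2.6]
grasp_force: 35.8
t 13.5333 tcp [476.24  -9.82  72.6 ] dock [ -2.71 -33.7 ] a -3.005 tilt [-0.  0. -1.] F [-2.61  4.18 -2.65] q [-0.05  0.49  2.05  0.    0.6  -1.75]
```

Scaled: -2 mm / 250 = -0.008, 0.5 mm / 250 = 0.002.

```bash

python3 jog.py '[{"tx": -0.008,"ty": 0.002},{"tx": -0.008},{}]' | grep -E 'ee|force'
python3 jog.py '[{"tx": -0.008},{"tx": -0.008},{}]' | grep -E 'ee|force'
python3 jog.py '[{"tx": -0.008},{"tx": -0.004},{}]' | grep -E 'ee|force'
python3 -c "
from h import *
st()"
```

```text
ee_pos: [480.9, -9.0, 72.8]
ft_force: [-0.6, 3.4, -3.6]
grasp_force: 35.8
ee_pos: [484.7, -8.4, 72.8]
ft_force: [-0.4, 2.8, -2.9]
grasp_force: 35.8
ee_pos: [487.5, -8.0, 72.8]
ft_force: [-1.2, 2.4, -3.2]
grasp_force: 35.8
t 14.2833 tcp [487.53  -8.03  72.83] dock [ -2.98 -22.27] a -3.004 tilt [ 0.  0. -1.] F [-1.24  2.42 -3.17] q [-0.04  0.5   2.02  0.    0.62 -1.75]
```

Scaled: -1 mm / 250 = -0.004.

```bash

python3 jog.py '[{"tx": -0.004},{"tx": -0.004},{}]' | grep -E 'ee|force'
python3 jog.py '[{"tx": -0.004},{"tx": -0.004},{}]' | grep -E 'ee|force'
python3 jog.py '[{"tx": -0.004},{"tx": -0.004},{}]' | grep -E 'ee|force'
python3 - <<'E'
from h import *
st()
D=shot('scene','s10.png')
cv2.imwrite('pics/p10.png',cv2.resize(cv2.imread('pics/s10.png')[180:250,260:340],(640,560),interpolation=cv2.INTER_CUBIC))
E
```

```text
ee_pos: [488.7, -7.9, 72.8]
ft_force: [-4.1, 0.9, 1.7]
grasp_force: 37.7
ee_pos: [488.8, -7.8, 72.6]
ft_force: [-10.1, -0.3, 5.9]
grasp_force: 40.7
ee_pos: [488.8, -7.7, 72.4]
ft_force: [-15.5, -2.6, 10.7]
grasp_force: 43.2
t 15.0333 tcp [488.78  -7.71  72.4 ] dock [ -3.13 -20.99] a -3.004 tilt [-0.01 -0.   -1.  ] F [-15.48  -2.55  10.67] q [-0.04  0.51  2.02 -0.    0.63 -1.75]
```

View pics/p10.png

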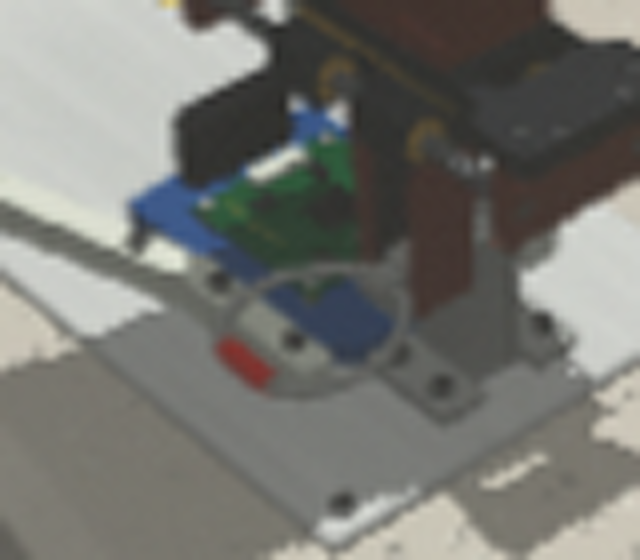

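The pin is through; the ring lies level behind with its sleeve at (245,362). I'll release and seat it with a push on the boss.

Careful with the scale: shifts go in shares of 250 mm and turns go in shares of pi rad. That gives: 2 mm / 250 = 0.008.

```bash
sed -i 's/^DO=.*/DO=np.array([509.6,-5.]);TH=-1.4365/' h.py
python3 jog.py '[{"tx": 0.008},{"tx": 0.008},{},{},{}]' 36
python3 jog.py '[{"tz": -0.12},{"tz": -0.14},{"tx": 0.04,"drz": 0.0318},{"tx": 0.08,"drz": 0.0382},{"drz": 0.0382}]' 0
python3 jog.py '[{"drz": 0.0398},{"drz": 0.0398},{"drz": 0.0398},{"drz": 0.0398},{"drz": 0.0398}]' >/dev/null
python3 jog.py '[{"drz": 0.0398},{"drz": 0.0398},{"drz": 0.0398},{"drz": 0.0398},{"drz": 0.0334}]'
python3 - <<'E'
from h import *
plan(dock(0,-66),72,1.705)
D=shot('scene','s11.png');h=cv2.cvtColor(D['img'],cv2.COLOR_RGB2HSV);r=cv2.inRange(h,(0,150,70),(8,255,255));k=np.zeros_like(r);k[210:245,270:315]=r[210:245,270:315]
p=np.argwhere(k)[:,::-1];print(len(p),p.mean(0),indock(ray(D,*p.mean(0),62)))
E
```

```text
t: 15.5
ee_pos: [490.5, -7.9, 73.2]
orientation: [-0.215, 3.132, -0.001]
ft_force: [0.1, -0.6, 0.2]
width: 35.6
grasp_force: 0.0
t: 15.92
ee_pos: [457.0, -9.9, 138.3]
orientation: [-0.327, -3.124, 0.0]
ft_force: [-1.6, 0.2, 0.5]
width: 6.2
grasp_force: 0.0
t: 16.75
ee_pos: [460.2, -9.9, 138.1]
orientation: [2.069, 2.362, 0.001]
ft_force: [0.3, -0.1, 0.3]
width: 0.8
grasp_force: 0.0
t 16.75 tcp [460.17  -9.95 138.12] dock [ -1.72 -49.65] a 1.703 tilt [ 0. -0. -1.] F [ 0.34 -0.1   0.32] q [-0.05  0.35  2.06 -0.    0.74 -0.18]
rz -0.002 d after turn [ -1.72 -16.35  66.12]
10 [289.5 226.5] [  3.18 -98.5 ]
```

Scaled: 25 mm / 250 = 0.1, 20 mm / 250 = 0.08.

```bash

python3 jog.py '[{"tx": -0.004,"ty": -0.032},{"ty": -0.032,"tz": 0.08},{"tz": 0.1},{"tz": 0.08},{}]' | grep -E 'ee|force'
python3 jog.py '[{"ty": 0.012},{"ty": 0.012},{}]' | grep -E 'ee|force'
python3 jog.py '[{"ty": 0.008},{"ty": 0.008},{}]' | grep -E 'ee|force'
python3 -c "
from h import *
st()"
```

```text
ee_pos: [441.2, -13.1, 70.4]
ft_force: [-0.2, 0.4, 0.0]
grasp_force: 0.0
ee_pos: [451.4, -12.3, 74.0]
ft_force: [0.9, -1.1, 0.1]
grasp_force: 0.0
ee_pos: [454.5, -11.7, 73.5]
ft_force: [0.6, 0.6, -0.0]
grasp_force: 0.0
t 17.7167 tcp [454.46 -11.68  73.49] dock [ -0.76 -55.53] a 1.709 tilt [ 0. -0. -1.] F [ 0.59  0.64 -0.04] q [-0.05  0.47  2.1   0.    0.58 -0.19]
```

Scaled: 1 mm / 250 = 0.004.

```bash

python3 jog.py '[{"ty": 0.004,"tz": 0.004},{"ty": 0.004},{}]' | grep -E 'ee|force'
python3 jog.py '[{"ty": 0.004},{"ty": 0.004},{}]' | grep -E 'ee|force'
python3 jog.py '[{"ty": 0.004},{"ty": 0.004},{}]' | grep -E 'ee|force'
python3 -c "
from h import *
st()"
```

```text
ee_pos: [455.6, -11.4, 71.8]
ft_force: [0.5, -0.3, -0.0]
grasp_force: 0.0
ee_pos: [457.7, -11.1, 71.8]
ft_force: [0.7, 0.7, -0.2]
grasp_force: 0.0
ee_pos: [459.7, -10.9, 71.8]
ft_force: [-0.2, 0.8, -0.4]
grasp_force: 0.0
t 18.4667 tcp [459.72 -10.88  71.84] dock [ -0.85 -50.22] a 1.709 tilt [ 0. -0. -1.] F [-0.17  0.83 -0.36] q [-0.05  0.48  2.08 -0.    0.58 -0.19]
```

Scaled: 1.5 mm / 250 = 0.006.

```bash

python3 jog.py '[{"ty": 0.006},{"ty": 0.006},{}]' | grep -E 'ee|force'
python3 jog.py '[{"ty": 0.006},{"ty": 0.006},{}]' | grep -E 'ee|force'
python3 jog.py '[{"ty": 0.004},{"ty": 0.004},{}]' | grep -E 'ee|force'
python3 -c "
from h import *
st()"
```

```text
ee_pos: [461.6, -10.5, 71.6]
ft_force: [-3.7, 0.2, 0.8]
grasp_force: 1.5
ee_pos: [461.9, -10.2, 71.1]
ft_force: [-9.3, -2.8, 4.8]
grasp_force: 5.0
ee_pos: [462.1, -10.0, 70.8]
ft_force: [-14.3, -3.2, 8.5]
grasp_force: 7.2
t 19.2167 tcp [462.07  -9.95  70.85] dock [ -1.46 -47.77] a 1.709 tilt [-0.01 -0.   -1.  ] F [-14.33  -3.23   8.49] q [-0.05  0.48  2.07 -0.    0.6  -0.18]
```

Scaled: -25 mm / 250 = -0.1, -20 mm / 250 = -0.08.

```bash

python3 jog.py '[{"ty": -0.02},{"ty": -0.024},{"tz": -0.08},{"tz": -0.1},{"ty": -0.08}]' | grep -E 'ee|force'
python3 jog.py '[{"ty": -0.064},{},{}]' 30 
python3 - <<'E'
from h import *
plan(dock(1,-96.5),72,1.705)
D=shot('scene','s12.png');h=cv2.cvtColor(D['img'],cv2.COLOR_RGB2HSV);r=cv2.inRange(h,(0,150,70),(8,255,255));k=np.zeros_like(r);k[210:245,270:315]=r[210:245,270:315]
p=np.argwhere(k)[:,::-1];print(len(p),p.mean(0),indock(ray(D,*p.mean(0),62)))
E
```

```text
ee_pos: [442.9, -14.2, 120.5]
ft_force: [1.1, -1.0, 0.4]
grasp_force: 0.0
t: 19.88
ee_pos: [421.3, -16.3, 117.2]
orientation: [2.063, 2.368, 0.002]
ft_force: [0.2, -0.5, 0.2]
width: 17.3
grasp_force: 0.0
t 19.8833 tcp [421.3  -16.28 117.17] dock [ -0.64 -89.02] a 1.708 tilt [ 0. -0. -1.] F [ 0.17 -0.54  0.24] q [-0.07  0.34  2.15  0.    0.65 -0.2 ]
rz 0.003 d after turn [-1.64 -7.48 45.17]
8 [290.12 226.38] [  3.9  -96.98]
```

Scaled: 15 mm / 250 = 0.06, 10 mm / 250 = 0.04.

```bash

python3 jog.py '[{"tx": -0.008,"ty": -0.028},{"tz": 0.04},{"tz": 0.06},{"tz": 0.06},{"tz": 0.02}]' | grep -E 'ee|force|wid'
python3 jog.py '[{},{},{}]' 4
python3 - <<'E'
from h import *
st()
E
```

```text
ee_pos: [413.8, -19.2, 70.3]
ft_force: [-0.3, 0.4, 0.6]
width: 30.2
grasp_force: 0.0
t: 20.6
ee_pos: [414.7, -19.2, 72.2]
orientation: [2.063, 2.369, 0.001]
ft_force: [1.0, -0.2, 0.1]
width: 13.4
grasp_force: 0.4
t 20.6 tcp [414.71 -19.24  72.22] dock [  1.4  -95.94] a 1.709 tilt [ 0. -0. -1.] F [ 0.96 -0.2   0.09] q [-0.08  0.44  2.18  0.    0.53 -0.21]
```

```bash

python3 jog.py '[{},{},{}]' 6
python3 - <<'E'
from h import *
st()
E
```

```text
t: 20.85
ee_pos: [414.8, -19.2, 72.3]
orientation: [2.062, 2.368, 0.002]
ft_force: [0.3, 0.4, 0.3]
width: 7.3
grasp_force: 29.8
t 20.85 tcp [414.83 -19.24  72.35] dock [  1.42 -95.82] a 1.709 tilt [ 0. -0. -1.] F [0.29 0.41 0.32] q [-0.07  0.44  2.18 -0.    0.53 -0.21]
```

Scaled: 4 mm / 250 = 0.016, 3 mm / 250 = 0.012.

```bash

python3 jog.py '[{},{},{"tz": 0.016},{"tz": 0.012},{}]' 20
python3 jog.py '[{},{},{},{}]' 6
python3 - <<'E'
from h import *
st()
E
```

```text
t: 21.27
ee_pos: [413.6, -19.2, 64.2]
orientation: [-2.062, -2.369, 0.001]
ft_force: [0.1, 0.7, -0.4]
width: 20.0
grasp_force: 0.0
t: 21.6
ee_pos: [414.1, -19.2, 64.8]
orientation: [-2.063, -2.369, 0.0]
ft_force: [0.5, 0.5, -1.1]
width: 7.9
grasp_force: 30.0
t 21.6 tcp [414.12 -19.2   64.82] dock [  1.29 -96.52] a 1.709 tilt [-0.  0. -1.] F [ 0.55  0.51 -1.09] q [-0.08  0.45  2.18 -0.    0.51 -0.21]
```

Scaled: -10 mm / 250 = -0.04, 4.5 mm / 250 = 0.018.

```bash

python3 jog.py '[{"ty": 0.002,"tz": -0.036},{"ty": 0.01,"tz": -0.04},{"ty": 0.014,"tz": -0.034},{"ty": 0.018,"tz": -0.032},{}]'
python3 jog.py '[{"ty": 0.024,"tz": -0.028},{"ty": 0.026,"tz": -0.026},{"ty": 0.03,"tz": -0.02},{"ty": 0.034,"tz": -0.016},{}]' 
python3 - <<'E'
from h import *
st()
E
```

```text
t: 22.02
ee_pos: [424.4, -17.5, 101.6]
orientation: [-2.062, -2.369, 0.001]
ft_force: [-3.6, -0.4, -0.2]
width: 7.9
grasp_force: 30.0
t: 22.43
ee_pos: [452.7, -13.5, 124.5]
orientation: [-2.061, -2.368, 0.002]
ft_force: [-10.7, 1.0, 23.6]
width: 8.1
grasp_force: 30.0
t 22.4333 tcp [452.66 -13.48 124.48] dock [  0.78 -57.57] a 1.709 tilt [-0.  0. -1.] F [-10.7    1.01  23.62] q [-0.06  0.37  2.08  0.    0.7  -0.19]
```

Scaled: -2 mm / 250 = -0.008, -1 mm / 250 = -0.004.

```bash

python3 jog.py '[{"ty": -0.002,"tz": -0.008},{"tz": -0.004},{}]'
python3 - <<'E'
from h import *
st()
E
```

```text
t: 22.68
ee_pos: [453.0, -13.6, 126.4]
orientation: [2.063, 2.369, 0.001]
ft_force: [-2.2, 3.0, 3.4]
width: 8.2
grasp_force: 30.0
t 22.6833 tcp [452.99 -13.6  126.39] dock [  0.94 -57.25] a 1.709 tilt [ 0.  0. -1.] F [-2.19  3.04  3.38] q [-0.06  0.36  2.08  0.    0.7  -0.19]
```

Scaled: 9 mm / 250 = 0.036, 8.5 mm / 250 = 0.034.

```bash

python3 jog.py '[{"ty": 0.034,"tz": -0.01},{"ty": 0.036,"tz": -0.006},{}]' | grep -E 'ee|force'
python3 jog.py '[{"ty": 0.036},{"ty": 0.036,"tz": 0.004},{}]' | grep -E 'ee|force'
python3 jog.py '[{"ty": 0.024,"tz": 0.006},{"ty": 0.024,"tz": 0.01},{}]' | grep -E 'ee|force'
python3 - <<'E'
from h import *
st()
E
```

```text
ee_pos: [472.5, -11.2, 130.4]
ft_force: [-0.9, 2.0, 1.7]
grasp_force: 30.0
ee_pos: [490.3, -8.8, 128.8]
ft_force: [0.3, 1.8, 1.0]
grasp_force: 30.0
ee_pos: [501.0, -7.3, 124.3]
ft_force: [0.1, 0.9, 1.5]
grasp_force: 30.0
t 23.4333 tcp [500.95  -7.26 124.34] dock [ 1.08 -8.87] a 1.709 tilt [ 0. -0. -1.] F [0.08 0.85 1.48] q [-0.04  0.42  1.98 -0.    0.74 -0.18]
```

Scaled: -25 mm / 250 = -0.1, -15 mm / 250 = -0.06.

```bash

python3 jog.py '[{},{},{"tz": -0.024},{"tz": -0.06},{"tz": -0.1}]' 34 | grep -E 'ee|force'
python3 jog.py '[{"tz": -0.04,"drz": -0.0398},{"drz": -0.0398},{"drz": -0.0398},{"drz": -0.0398},{"drz": -0.0398}]' 15 | grep -E 'ee|force'
python3 jog.py '[{"drz": -0.0398},{"drz": -0.0398},{"drz": -0.0398},{"drz": -0.0398},{"drz": -0.0398}]' | grep -E 'ee|force'
python3 jog.py '[{"drz": -0.0398},{"drz": -0.0398},{"drz": -0.0213},{}]' | grep -E 'ee|force|wid'
python3 - <<'E'
from h import *
plan(dock(0,27),110,TH+np.pi*1.5)
D=shot('scene','s13.png');h=cv2.cvtColor(D['img'],cv2.COLOR_RGB2HSV);r=cv2.inRange(h,(0,150,50),(8,255,255));k=np.zeros_like(r);k[185:250,270:350]=r[185:250,270:350]
p=np.argwhere(k)[:,::-1];print(len(p),p.mean(0),indock(ray(D,*p.mean(0),57)))
for z,y in((47.5,24),(56,26),(60,26)): print(z,proj(D,np.r_[dock(0,y),z]))
a=cv2.imread('pics/s13.png')[165:240,275:365];cv2.imwrite('pics/p13.png',cv2.resize(a,(720,600),interpolation=cv2.INTER_CUBIC))
E
```

```text
ee_pos: [498.2, -7.4, 169.9]
ft_force: [0.4, 0.5, -0.0]
grasp_force: 0.0
ee_pos: [499.8, -7.4, 181.5]
ft_force: [-0.1, -0.6, 0.1]
grasp_force: 0.0
ee_pos: [499.8, -7.4, 181.4]
ft_force: [-0.1, -0.2, -0.5]
grasp_force: 0.0
ee_pos: [499.8, -7.4, 181.3]
ft_force: [-0.6, 0.1, -0.4]
width: 15.0
grasp_force: 0.0
t 25.0167 tcp [499.81  -7.42 181.34] dock [  1.09 -10.03] a -3.005 tilt [ 0. -0. -1.] F [-0.64  0.06 -0.36] q [-0.04  0.32  1.95 -0.    0.87 -1.75]
rz 0.002 d after turn [-37.03   1.09  71.34]
2 [323.5 202. ] [-16.88  39.6 ]
47.5 (np.float64(323.4141868343207), np.float64(209.84703745586188))
56 (np.float64(323.95118301708015), np.float64(207.20114775276454))
60 (np.float64(323.9540109524464), np.float64(206.09469053926844))
```

View pics/p13.png

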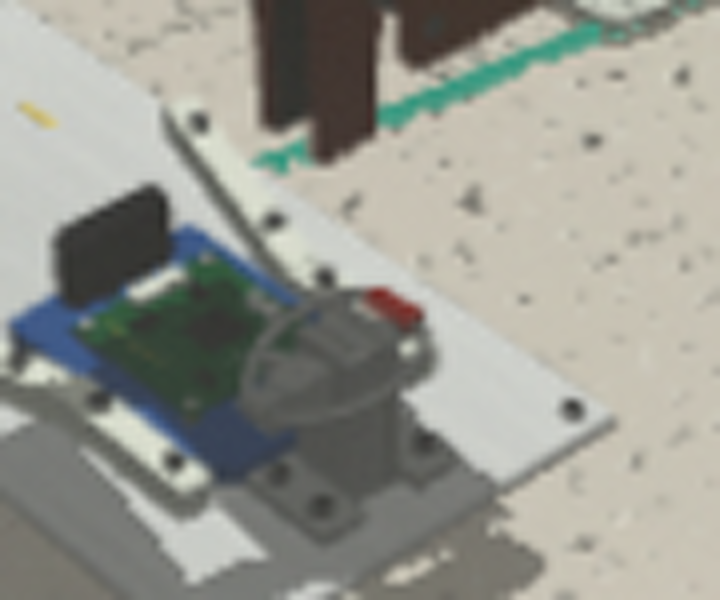

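The picture shows the ring over the fork with its red sleeve on the far side at (398,307), resting on the nose. Next I press it down with the fingers straddling the nose.

Scaled: 30 mm / 250 = 0.12, -15 mm / 250 = -0.06.

```bash

python3 jog.py '[{"tx": -0.06,"ty": 0.002},{"tx": -0.06,"ty": 0.002,"tz": 0.06},{"tx": -0.032,"tz": 0.12},{"tz": 0.12},{}]' | grep -E 'ee|force'
python3 jog.py '[{"tz": 0.02},{}]' | grep -E 'ee|force'
python3 - <<'E'
from h import *
plan(dock(0,28),90,TH+np.pi*1.5)
E
```

```text
ee_pos: [534.4, -1.1, 101.6]
ft_force: [-1.0, -0.2, -0.2]
grasp_force: 0.0
ee_pos: [537.3, -1.3, 101.2]
ft_force: [-1.2, -0.2, 0.4]
grasp_force: 0.0
t 25.65 tcp [537.28  -1.3  101.18] dock [ 0.03 27.92] a -3.009 tilt [-0. -0. -1.] F [-1.24 -0.19  0.35] q [-0.02  0.5   1.91 -0.    0.73 -1.73]
rz -0.001 d after turn [-0.08  0.03 11.18]
```

Scaled: 4 mm / 250 = 0.016.

```bash

python3 jog.py '[{"tz": 0.016},{"tz": 0.016},{}]' | grep -E 'ee|force'
for i in 1; do
python3 jog.py '[{"tz": 0.008},{"tz": 0.008},{}]' | grep -E 'ee|force'
python3 jog.py '[{"tz": 0.008},{"tz": 0.008},{}]' | grep -E 'ee|force'
python3 jog.py '[{"tz": 0.008},{"tz": 0.008},{}]' | grep -E 'ee|force'
done
```

```text
ee_pos: [537.6, -1.3, 93.3]
ft_force: [-0.3, 0.1, -0.4]
grasp_force: 0.0
ee_pos: [537.5, -1.2, 88.9]
ft_force: [0.5, -0.8, 1.4]
grasp_force: 0.3
ee_pos: [538.2, -1.3, 85.0]
ft_force: [2.4, -0.4, 2.3]
grasp_force: 1.5
ee_pos: [536.6, -1.2, 80.2]
ft_force: [0.1, 0.2, 0.5]
grasp_force: 0.0
```

Scaled: 2 mm / 250 = 0.008.

```bash

python3 jog.py '[{"tz": 0.008},{"tz": 0.008},{}]' | grep -E 'ee|force'
python3 jog.py '[{"tz": 0.008},{"tz": 0.008},{}]' | grep -E 'ee|force'
python3 jog.py '[{"tz": 0.008},{"tz": 0.008},{}]' | grep -E 'ee|force'
python3 -c "
from h import *
st()"
```

```text
ee_pos: [536.6, -1.2, 76.1]
ft_force: [0.2, 0.1, -0.0]
grasp_force: 0.0
ee_pos: [537.0, -1.2, 72.4]
ft_force: [0.5, 0.2, -0.2]
grasp_force: 0.0
ee_pos: [537.3, -1.2, 68.5]
ft_force: [-0.2, 0.7, 0.8]
grasp_force: 0.5
t 27.4 tcp [537.28  -1.23  68.53] dock [-0.03 27.94] a -3.007 tilt [-0.  0. -1.] F [-0.25  0.69  0.76] q [-0.02  0.56  1.92 -0.    0.67 -1.73]
```

Scaled: 1.5 mm / 250 = 0.006.

```bash

python3 jog.py '[{"tz": 0.006},{}]' | grep -E 'ee|force'
python3 jog.py '[{"tz": -0.08},{"tz": -0.12},{"tz": -0.16},{"tx": 0.04,"tz": -0.16},{}]' | grep -E 'ee|force'
python3 jog.py '[{"tx": 0.12},{"tx": 0.12},{"tx": 0.12},{"tx": 0.12},{}]' | grep -E 'ee|force'
python3 - <<'E'
from h import *
D=shot('scene','s14.png')
for f in('s13','s14'):
    im=cv2.imread(f'pics/{f}.png').astype(int);r=(im[:,:,2]>2*im[:,:,1])&(im[:,:,2]>60);k=np.zeros_like(r);k[195:225,308:340]=r[195:225,308:340]
    p=np.argwhere(k)[:,::-1];print(f,len(p),p.mean(0) if len(p) else 0)
for th in(.34,.24,0): 
    b=th-.24; print(th,proj(D,np.r_[dock(0,-35+61*np.cos(b)),62+61*np.sin(b)]))
im=cv2.imread('pics/s14.png');h=cv2.cvtColor(im,cv2.COLOR_BGR2HSV);m=cv2.inRange(h,(105,120,40),(125,255,255));k=np.zeros_like(m);k[165:235,240:330]=m[165:235,240:330]
W=np.array([indock(ray(D,u,v,18)) for v,u in np.argwhere(k)]);print(W.min(0),W.max(0))
E
```

```text
ee_pos: [537.2, -1.2, 67.3]
ft_force: [-0.7, -0.0, 3.0]
grasp_force: 1.5
ee_pos: [530.3, -2.7, 204.1]
ft_force: [1.2, -1.3, -0.7]
grasp_force: 0.0
ee_pos: [402.4, -18.7, 196.1]
ft_force: [0.5, -0.4, -0.6]
grasp_force: 0.0
s13 6 [323.5 202.5]
s14 4 [325.5 209.5]
0.34 (np.float64(323.87801724091275), np.float64(203.8893435265877))
0.24 (np.float64(323.955429481566), np.float64(205.53967722613763))
0 (np.float64(323.48104552142075), np.float64(209.80792503585062))
[-135.05  -41.97] [-20.76  43.75]
```

```bash
python3 -c "
from workcell import ctrl, viewer
print(ctrl.close_job())"
```

```text
the job is handed in; nothing more can be done
None
```

The job is handed in at about 28 s: the carrier is home, the pin is pushed through to its head, and the ring is snapped behind the nose (sleeve at pixel row 209.5, against 209.8 expected when snapped); I did not recheck the loupe, flux pen or tweezers by camera.

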